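# Unlock the long chest: keeper first, then bolt

### The arm

A 6-joint arm with a two-finger parallel gripper is mounted at the origin on a cart in front of the work surface, level with it; the furniture and walls round the work are solid. World frame = base frame: x ahead of the robot, y to its left, z up, the work surface at z = 0. Lengths are in m, angles in rad, forces in N, time in s.
With the tool pointing down it reaches from about 0.275 to 0.85 m from the base axis. Payload 5.2 kg.
Tool frame: the origin (TCP) lies midway between the tips of the shut fingers; the grasp point (between the pads) lies 19 mm behind it; z points along the fingers, y is the line along which they close (so a half turn about z gives the same grasp; the last joint's range is limited). The gripper opens to 85 mm and grips with 20 to 120 N. Pads are 22 mm wide; open, the fingers measure 114 mm over their backs; the gripper's body (76 mm by 85 mm) begins 54 mm behind the grasp point. The pads swing forward as they close: fully open they stand 13 mm farther back than shut.
Start: joints at [0.91, 0.259, 1.535, -0, 1.348, -0.203], TCP at [0.243, 0.493, 0.21] pointing down, gripper open.
Joint ranges: [-3.14, 3.14], [-0.91, 2.08], [0.19, 2.58], [-1.22, 4.36], [0.22, 2.71], [-3.12, 3.12]. Speed limits (rad/s): [2.57, 2.57, 3.14, 3.14, 3.14, 3.14].

### API

Orientations are given as a rotation vector (axis times angle).
In Python, from bench import state, get_image, hand_in gives the robot as it stands. The module is installed in compiled form; this text tells all that it offers.
- The arm moves only by the tool jog_arm, never from a script. Its argument "rows" is a list that holds one entry, the list of rows, each a list of 7 numbers: the shift along the world's x, y, z in mm, then the turn, a rotation vector about the world's x, y, z in rad, then the gripper command: -1 is shut, 1 is fully open, values between are in proportion. A call has 1 to 8 rows; each row shifts and turns the commanded pose from where the row before left it; what a row does not reach is not made up. A row lasts 1/8 s, in which the tool goes at most 62.5 mm and 10.7 degrees, less where a joint would pass 70% of its speed; a pose out of reach is approached as far as the arm can. A call with a gripper value outside its range is refused whole. The fingers move at their own pace and stop on an object; "grip_force" is the grip in N (left out, the last holds). Time passes only in rows, so rows that do not move let the fingers close. It gives the time, the measured TCP pose, the force, the opening and the grip force at its end, in the units of the state.
- state(): the state, without advancing time (a new reading comes with each control period).
- get_image(name): name is "side" or "top"; returns a dict with "img" (420x560x3 uint8, red, green, blue), "fx", "fy", "cx", "cy" (pixels), "world_from_camera" (4x4, takes a point from camera to world coordinates). Camera axes: x right, y up, looking along -z (the intrinsics and any distortion apply to the point x, -y, -z); pixel columns grow to the right and rows downward; lengths in m; the calibration is good to about 2 mm. A picture is of the moment at which its call begins. There is no depth.
- hand_in(): hands the job in; it is judged then, once.
The state is a dict: "time": time; "q": joint angles; "qd": joint speeds; "joint_efforts": joint torques, N m; "position": TCP position; "eef_rot": TCP orientation; "contact_force": force on the tool from outside, world axes, zero at the start; "moment": the same for the moment, N m; "width": opening from 0.0 (shut) to 1.0 (fully open); "gripper_force": force on a finger pad.
Only numpy, scipy, OpenCV 4.12 (cv2) and the standard library are available. Lean on these libraries where they do the work, as an engineer would, in place of code of your own. Each camera call takes 0.05 s, during which the arm holds its last target. There are 200 camera calls.

### The job

Two plywood chests stand on the bench, each with a sliding bolt on top that is held shut by a pivoted keeper arm. Unlock the longer chest so that its lid can be lifted: first swing its keeper aside by its knob, a quarter turn as far as it goes, then draw its bolt fully back by its knob, towards the keeper's pivot. Leave the shorter chest locked, and let go when done.

Things in the scene. Friction and masses are not known exactly. Their poses are not given: they have to be found in the camera images.
- long_keeper_knob (a point): Centre of the keeper knob on the long chest: upright dark steel cylinder, 16 mm diameter, top 15 mm above this point, on the tail of a flat dark arm 14 mm wide whose top lies 20 mm below the point. Axes turn with the arm: z up, y along the arm from pivot to knob. The vertical pivot is 45 mm away along -y; the knob circles it clockwise seen from above, at first to +x.
- long_bolt_knob (a point): Centre of the bolt knob on the long chest: upright bright steel cylinder, 16 mm diameter, top 15 mm above this point, on a carriage 22 x 16 mm whose top lies 17 mm below the point. Axes: z up; y is the way the bolt is drawn back (50 mm), towards the keeper's pivot, 70 mm off when locked. With the keeper shut it moves only 2 mm.
- long_keeper (a joint): Keeper of the long chest (plywood, 180 x 320 x 70 mm, fixed to the bench, hardware along the middle of its top): 0 shut, its nose in line with the bolt and blocking it; grows clockwise seen from above to a stop at 1.65 rad (open). Takes about 1.5 N at the knob; stays where it is left.
- long_bolt (a joint): Travel of the long chest's bolt: 0 locked, 0.05 m fully drawn back (stop). Sliding it takes about 2 to 3 N; it stays where it is left.
- short_keeper (a joint): Angle of the keeper on the other, shorter chest (150 x 220 x 70 mm, the same hardware): 0 shut; leave it shut.

How it is judged:
By the outcome, as a careful person would: the job done as asked, in the order asked, and still so for the second after the job is handed in, with the robot touching nothing.
It also fails if it takes over 48 s, if anything falls off the work surface, if the arm or the gripper's body presses on something with over 40 N, if the wrist force passes 120 N, or if a joint passes its speed limit or range.

## Working session

There is one attempt and no reset: what is moved stays moved. The work goes in short steps, Python scripts to look and compute and a tool call to move; the robot and the scene stay as the last step left them, time stands still between calls to the robot, and variables do not carry over. Pictures are saved under pics/ and viewed, at most 10 in all, crops included, and the job is handed in when it is done.

Besides the shell and the picture viewer there is one more tool, called after "Call:" as name([rows], argument=value, ...), one row to a line, values as JSON. jog_arm: Moves the arm, as the interface text tells. Its arguments: {"type":"object","properties":{"rows":{"type":"array"},"grip_force":{"type":"number"}},"required":["rows"]}

```bash
mkdir -p pics
cat > h.py <<'E'
import numpy as np, cv2
from bench import state,get_image,hand_in
def ray(d,u,v):
    M=np.array(d["world_from_camera"]);r=M[:3,:3]@np.array([(u-d["cx"])/d["fx"],-(v-d["cy"])/d["fy"],-1]);return M[:3,3],r
def atz(d,u,v,z):
    o,r=ray(d,u,v);return o+r*(z-o[2])/r[2]
def proj(d,p):
    M=np.linalg.inv(np.array(d["world_from_camera"]));c=M[:3,:3]@np.array(p)+M[:3,3]
    return d["cx"]+d["fx"]*c[0]/-c[2], d["cy"]-d["fy"]*c[1]/-c[2]
E
python3 - <<'E'
from h import *
import pickle
D={}
for n in("top","side"):
    d=get_image(n);D[n]=d;print(n,{k:v for k,v in d.items() if k!="img"})
pickle.dump(D,open("d0.pkl","wb"))
cv2.imwrite("pics/top0.png",cv2.resize(D["top"]["img"][:,:,::-1],(800,600),interpolation=cv2.INTER_CUBIC))
cv2.imwrite("pics/side0.png",cv2.resize(D["side"]["img"][:,:,::-1],(800,600),interpolation=cv2.INTER_CUBIC))
print(state())
E
```

```text
top {'fx': 427.7277735786048, 'fy': 427.7277735786048, 'cx': 282.42434991763105, 'cy': 206.7670092571339, 'world_from_camera': array([[-0.02691065,  0.99316305, -0.11359128,  0.36705172],
       [-0.99952066, -0.02847304, -0.01215431,  0.08361494],
       [-0.0153055 ,  0.11320975,  0.99345322,  1.19403467],
       [ 0.        ,  0.        ,  0.        ,  1.        ]])}
side {'fx': 391.2938994927056, 'fy': 391.2938994927056, 'cx': 287.77938972272534, 'cy': 214.6836879972404, 'world_from_camera': array([[-0.97909668,  0.17395757, -0.10539663,  0.39841341],
       [-0.20328791, -0.85379157,  0.47928486,  0.50528967],
       [-0.00661152,  0.49069208,  0.87130797,  0.87913825],
       [ 0.        ,  0.        ,  0.        ,  1.        ]])}
{'time': 0.1, 'q': array([ 9.10222928e-01,  2.59266828e-01,  1.53599764e+00, -1.06029668e-07,
        1.34797945e+00, -2.02798680e-01]), 'qd': array([-0.0007026 , -0.00222687, -0.00299009, -0.00011411, -0.00084195,
        0.00013423]), 'joint_efforts': array([ 2.37609951e-03, -4.46970463e+01, -2.91249579e+01, -2.05000847e-04,
        6.41006482e-03,  6.73931609e-06]), 'position': array([0.24273127, 0.49296827, 0.20904999]), 'eef_rot': array([-7.12651681e-01, -3.05898455e+00,  2.35540203e-03]), 'contact_force': array([0.92450396, 0.06380345, 0.11850343]), 'moment': array([ 0.00946929, -0.02400009, -0.01745037]), 'gripper_force': 0.0, 'width': 1.0019029795940937}
```

View pics/top0.png

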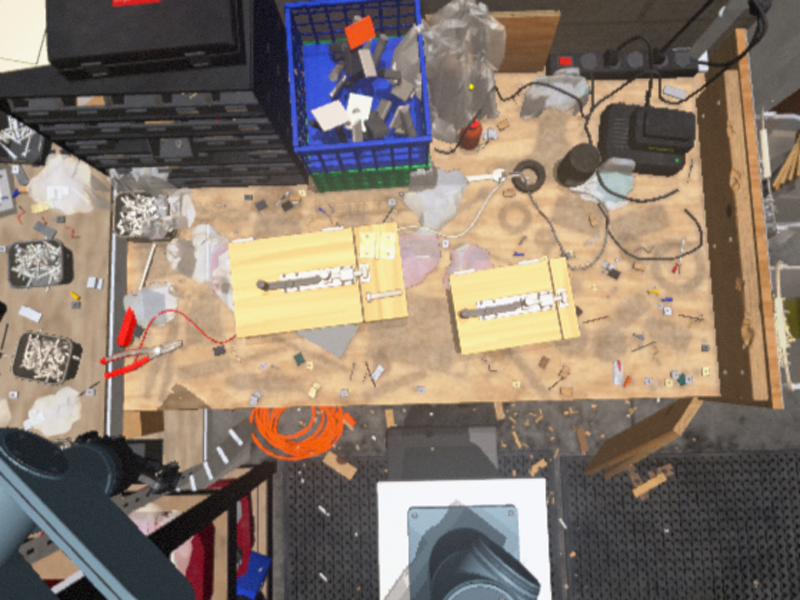

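View pics/side0.png

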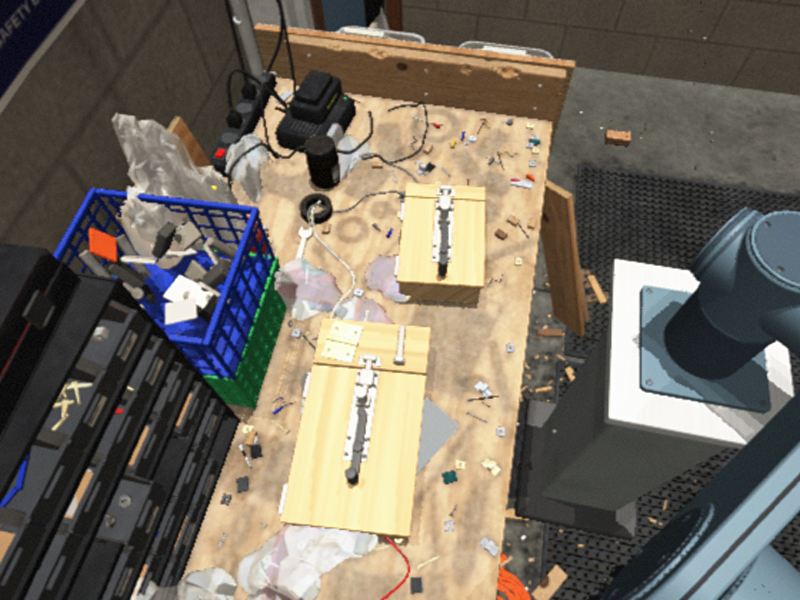

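The top view shows the long chest at about (318,278) and the short one at (513,305). The long chest's keeper knob is near (262,284) and its bolt near (365,272). I'll enlarge both views of the long chest.

Run:
```python
from h import *
import pickle
D=pickle.load(open("d0.pkl","rb"))
a=D["top"]["img"][175:220,170:285,::-1]
cv2.imwrite("pics/topc.png",cv2.resize(a,None,fx=6.9,fy=6.9,interpolation=cv2.INTER_CUBIC))
b=D["side"]["img"][240:345,215:305,::-1]
cv2.imwrite("pics/sidec.png",cv2.resize(b,None,fx=5.5,fy=5.5,interpolation=cv2.INTER_CUBIC))
```

```text
(no output)
```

View pics/topc.png

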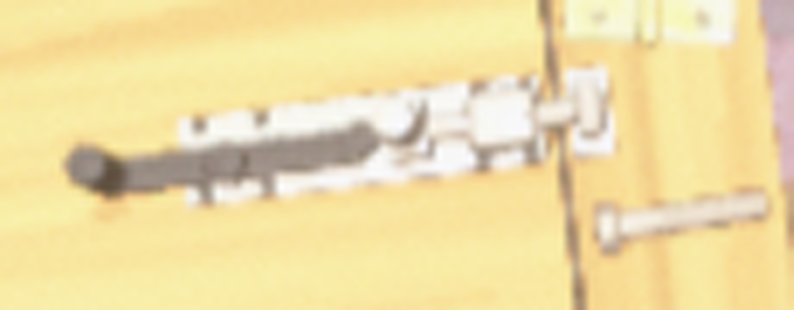

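View pics/sidec.png

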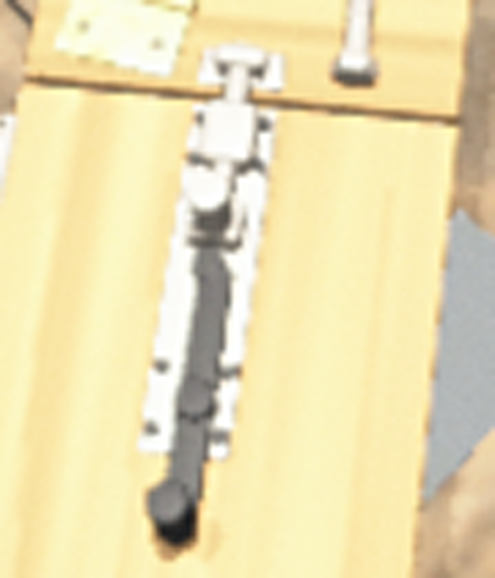

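The top crop shows the keeper knob top at (90,165), the pivot at (233,162) and the bolt knob top at (402,118). In the side crop they are at (171,500), (198,390) and (207,188).

Run:
```python
from h import *
import pickle
D=pickle.load(open("d0.pkl","rb"))
P={"keep":((90,165),(171,500)),"piv":((233,162),(198,390)),"bolt":((402,118),(207,188))}
R={}
for k,(a,b) in P.items():
    ua=((a[0]+.5)/6.9-.5+170,(a[1]+.5)/6.9-.5+175); ub=((b[0]+.5)/5.5-.5+215,(b[1]+.5)/5.5-.5+240)
    A=[];B=[]
    for n,u in(("top",ua),("side",ub)):
        o,r=ray(D[n],*u);r/=np.linalg.norm(r);Q=np.eye(3)-np.outer(r,r);A.append(Q);B.append(Q@o)
    X=np.linalg.solve(sum(A),sum(B));R[k]=X
    print(k,X.round(4),"resid",[np.linalg.norm(q@X-c).round(4) for q,c in zip(A,B)])
    for z in (.09,.125): print(z,[atz(D[n],*u,z)[:2].round(4) for n,u in(("top",ua),("side",ub))])
k,b=R["keep"],R["bolt"]
d=k-b;print(np.linalg.norm(d[:2]),np.degrees(np.arctan2(d[1],d[0])))
from scipy.spatial.transform import Rotation as T
print(T.from_rotvec(state()["eef_rot"]).as_matrix().round(3))
```

```text
keep [0.5187 0.3512 0.1145] resid [np.float64(0.0004), np.float64(0.0004)]
0.09 [array([0.5225, 0.3573]), array([0.5221, 0.3463])]
0.125 [array([0.5176, 0.3486]), array([0.5166, 0.3533])]
piv [0.5231 0.3041 0.0845] resid [np.float64(0.0003), np.float64(0.0003)]
0.09 [array([0.5221, 0.303 ]), array([0.5225, 0.3055])]
0.125 [array([0.5172, 0.296 ]), array([0.517 , 0.3143])]
bolt [0.5343 0.2357 0.1117] resid [np.float64(0.0006), np.float64(0.0006)]
0.09 [array([0.5371, 0.2387]), array([0.5388, 0.2281])]
0.125 [array([0.5317, 0.2338]), array([0.5326, 0.2404])]
0.11655217642076236 97.717492682766
[[-0.897  0.442 -0.001]
 [ 0.442  0.897 -0.001]
 [ 0.    -0.002 -1.   ]]
```

Call:
jog_arm([
  [[30, -16, 0, 0, 0, -0.14, 1], [45, -23, 0, 0, 0, -0.14, 1], [45, -23, 0, 0, 0, -0.14, 1], [45, -23, 0, 0, 0, -0.14, 1], [45, -23, 0, 0, 0, -0.14, 1], [45, -23, 0, 0, 0, -0.14, 1], [21, -11, 0, 0, 0, -0.139, 1], [0, 0, 0, 0, 0, 0, 1]],
], grip_force=20)

```text
time: 1.1
position: [0.5203, 0.35, 0.2088]
eef_rot: [-2.07, -2.362, 0.002]
contact_force: [-1.7, -0.0, 0.4]
width: 1.0
gripper_force: 0.0
```

Call:
jog_arm([
  [[-1.5, 1, -20, 0, 0, 0, 1], [0, 0, -30, 0, 0, 0, 1], [0, 0, -30, 0, 0, 0, 1], [0, 0, -25, 0, 0, 0, 0.5], [0, 0, -14, 0, 0, 0, 0.2], [0, 0, 0, 0, 0, 0, -0.1], [0, 0, 0, 0, 0, 0, -0.3], [0, 0, 0, 0, 0, 0, -0.4]],
])

```text
time: 2.1
position: [0.5183, 0.3528, 0.0921]
eef_rot: [2.067, 2.365, 0.003]
contact_force: [-0.0, -0.0, 1.0]
width: 0.303
gripper_force: 0.0
```

Run:
```python
from h import *
s=state();print(s["q"].round(3),s["width"],s["contact_force"])
a=get_image("top")["img"][155:235,165:290,::-1];b=get_image("side")["img"][235:345,200:310,::-1]
a=cv2.resize(a,None,fx=3.5,fy=3.5,interpolation=cv2.INTER_CUBIC);b=cv2.resize(b,None,fx=3.2,fy=3.2,interpolation=cv2.INTER_CUBIC)
c=np.zeros((360,800,3),np.uint8);c[:280,:a.shape[1]]=a[:280];c[:b.shape[0],440:440+b.shape[1]]=b[:360];cv2.imwrite("pics/g1.png",c)
```

```text
[0.42  0.487 1.496 0.    1.156 0.286] 0.3028491280546827 [-0.04899187 -0.02222061  0.96359324]
```

View pics/g1.png

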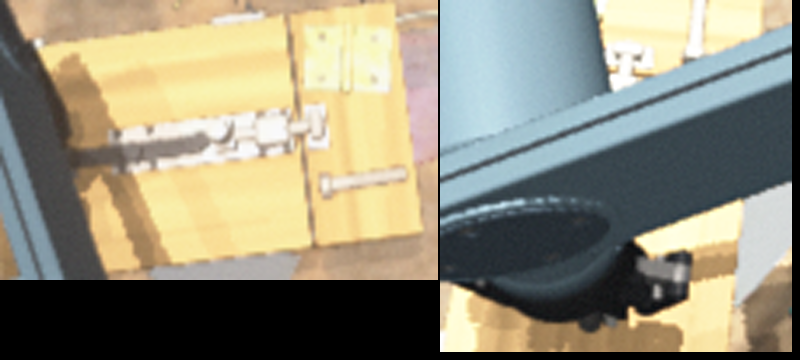

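Both pictures are blocked: the arm covers the knob from both cameras, but the keeper looks unmoved. I'll lower a little and close on the knob, and the measured width will show whether I have it.

Call:
jog_arm([
  [[0, -1.5, -4, 0, 0, 0, -0.5], [0, 0, 0, 0, 0, 0, -0.7], [0, 0, 0, 0, 0, 0, -0.8], [0, 0, 0, 0, 0, 0, -0.8]],
], grip_force=20)

```text
time: 2.7
position: [0.5194, 0.3509, 0.087]
eef_rot: [2.067, 2.363, 0.004]
contact_force: [4.8, 1.3, -1.8]
width: 0.172
gripper_force: 19.8
```

Call:
jog_arm([
  [[5.4, 0.4, 0, 0, 0, -0.12, -0.8], [5.4, -0.25, 0, 0, 0, -0.12, -0.8], [5.3, -0.9, 0, 0, 0, -0.12, -0.8], [5.1, -1.5, 0, 0, 0, -0.12, -0.8], [5.0, -2.1, 0, 0, 0, -0.12, -0.8], [4.7, -2.7, 0, 0, 0, -0.12, -0.8], [4.3, -3.3, 0, 0, 0, -0.12, -0.8], [3.85, -3.7, 0, 0, 0, -0.12, -0.8]],
])

```text
time: 3.7
position: [0.5559, 0.3366, 0.0869]
eef_rot: [-2.928, -1.137, 0.003]
contact_force: [-2.8, -0.1, 2.6]
width: 0.17
gripper_force: 20.2
```

Forces are low, so I'll continue the arc.

Call:
jog_arm([
  [[3.4, -4.2, 0, 0, 0, -0.12, -0.8], [2.9, -4.6, 0, 0, 0, -0.12, -0.8], [2.3, -4.8, 0, 0, 0, -0.12, -0.8], [1.7, -5.1, 0, 0, 0, -0.12, -0.8], [1.1, -5.3, 0, 0, 0, -0.12, -0.8], [0.5, -5.4, 0, 0, 0, -0.12, -0.8], [0, 0, 0, 0, 0, 0, -0.8], [0, 0, 0, 0, 0, 0, -0.8]],
])

```text
time: 4.7
position: [0.5665, 0.309, 0.0868]
eef_rot: [-3.139, -0.04, 0.005]
contact_force: [-4.0, 4.0, 2.8]
width: 0.168
gripper_force: 20.3
```

Call:
jog_arm([
  [[0, -2, 0, 0, 0, 0, -0.8], [0, -2, 0, 0, 0, 0, -0.8], [0, 0, 0, 0, 0, 0, -0.8]],
])

```text
time: 5.08
position: [0.5664, 0.3087, 0.0869]
eef_rot: [-3.133, -0.04, 0.003]
contact_force: [-4.7, 17.0, 0.6]
width: 0.17
gripper_force: 20.4
```

At the stop: 17 N of reaction and no movement. Next I'll release, lift and go over to the bolt knob.

Call:
jog_arm([
  [[0, 4, 0, 0, 0, 0, -0.8], [0, 0, 0, 0, 0, 0, -0.3], [0, 0, 0, 0, 0, 0, 0], [0, 0, 25, 0, 0, 0, 0], [0, 0, 40, 0, 0, 0, 0], [-16, -37, 0, 0, 0, 0.054, 0], [-16, -36, 0, 0, 0, 0.054, 0], [0, 0, 0, 0, 0, 0, 0]],
])

```text
time: 6.08
position: [0.5358, 0.232, 0.152]
eef_rot: [3.134, 0.204, -0.001]
contact_force: [0.3, 0.5, 1.0]
width: 0.506
gripper_force: 0.0
```

Run:
```python
from h import *
s=state();print(s["q"].round(3),s["width"],s["position"])
a=get_image("top")["img"][155:235,165:290,::-1];b=get_image("side")["img"][235:345,200:310,::-1]
a=cv2.resize(a,None,fx=3.5,fy=3.5,interpolation=cv2.INTER_CUBIC);b=cv2.resize(b,None,fx=3.2,fy=3.2,interpolation=cv2.INTER_CUBIC)
c=np.zeros((360,800,3),np.uint8);c[:280,:a.shape[1]]=a[:280];c[:b.shape[0],440:440+b.shape[1]]=b[:360];cv2.imwrite("pics/g2.png",c)
```

```text
[ 2.180e-01  3.630e-01  1.535e+00 -1.000e-03  1.245e+00  1.659e+00] 0.5060317692196816 [0.53580177 0.23195318 0.15197156]
```

View pics/g2.png

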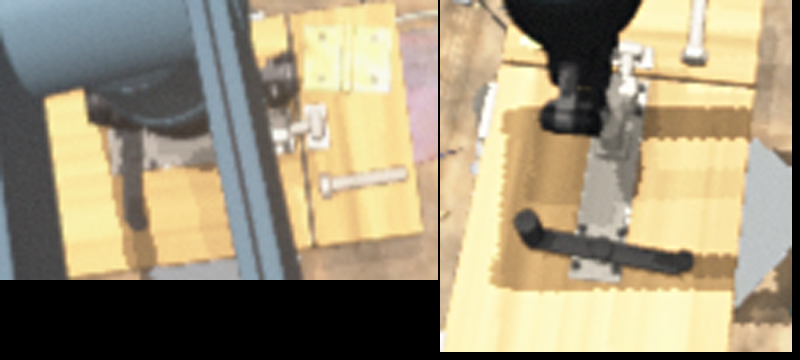

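In the side panel the keeper lies crosswise, with its knob at (527,222) and its nose at (680,262), and the bolt path is clear. The gripper is above the bolt.

Call:
jog_arm([
  [[-1.5, 4, -20, 0, 0, 0, 0], [0, 0, -30, 0, 0, 0, 0], [0, 0, -11, 0, 0, 0, 0], [0, 0, 0, 0, 0, 0, -0.3], [0, 0, 0, 0, 0, 0, -0.5], [0, 0, 0, 0, 0, 0, -0.8], [0, 0, 0, 0, 0, 0, -0.8]],
], grip_force=20)

```text
time: 7.05
position: [0.5359, 0.2392, 0.092]
eef_rot: [-3.133, -0.208, -0.004]
contact_force: [0.9, 3.4, 2.9]
width: 0.161
gripper_force: 19.7
```

Call:
jog_arm([
  [[-0.7, 5, 0, 0, 0, 0, -0.8], [-0.9, 7, 0, 0, 0, 0, -0.8], [-0.9, 7, 0, 0, 0, 0, -0.8], [-0.9, 7, 0, 0, 0, 0, -0.8], [-0.9, 7, 0, 0, 0, 0, -0.8], [-0.9, 7, 0, 0, 0, 0, -0.8], [-0.9, 7, 0, 0, 0, 0, -0.8], [0, 0, 0, 0, 0, 0, -0.8]],
])

```text
time: 8.05
position: [0.5311, 0.2865, 0.092]
eef_rot: [-3.134, -0.209, -0.008]
contact_force: [5.3, 0.8, 5.2]
width: 0.164
gripper_force: 19.8
```

Call:
jog_arm([
  [[-0.4, 3, 0, 0, 0, 0, -0.8], [-0.4, 3, 0, 0, 0, 0, -0.8], [0, 0, 0, 0, 0, 0, -0.8]],
])

```text
time: 8.43
position: [0.5308, 0.2894, 0.092]
eef_rot: [3.131, 0.209, 0.007]
contact_force: [6.1, -8.7, 5.6]
width: 0.165
gripper_force: 20.1
```

Call:
jog_arm([
  [[-0.4, 3, 0, 0, 0, 0, -0.8], [0, 0, 0, 0, 0, 0, -0.8]],
])

```text
time: 8.68
position: [0.5307, 0.2897, 0.0919]
eef_rot: [3.127, 0.208, 0.007]
contact_force: [7.1, -18.0, 6.7]
width: 0.166
gripper_force: 20.6
```

The bolt is at its stop. I'll take off the push, release, lift and clear the view.

Call:
jog_arm([
  [[1, -5, 0, 0, 0, 0, -0.8], [0, 0, 0, 0, 0, 0, -0.3], [0, 0, 0, 0, 0, 0, 0], [0, 0, 25, 0, 0, 0, 0], [0, 0, 50, 0, 0, 0, 0], [-40, -40, 40, 0, 0, 0, 0], [-40, -50, 0, 0, 0, 0, 0], [-30, -50, 0, 0, 0, 0, 0]],
])

```text
time: 9.68
position: [0.4213, 0.1541, 0.2017]
eef_rot: [3.134, 0.212, -0.002]
contact_force: [0.6, -1.6, 0.3]
width: 0.5
gripper_force: 0.0
```

Call:
jog_arm([
  [[-30, -50, 0, 0, 0, 0, 0], [-20, -50, 0, 0, 0, 0, 0], [0, 0, 0, 0, 0, 0, 0]],
])

```text
time: 10.05
position: [0.3717, 0.0525, 0.2015]
eef_rot: [3.135, 0.201, -0.003]
contact_force: [0.8, -0.5, -0.0]
width: 0.499
gripper_force: 0.0
```

Run:
```python
from h import *
s=state();print(s["width"],s["position"],s["contact_force"])
a=get_image("top")["img"][155:260,165:415,::-1];b=get_image("side")["img"][120:345,200:350,::-1]
a=cv2.resize(a,None,fx=2,fy=2,interpolation=cv2.INTER_CUBIC);b=cv2.resize(b,None,fx=1.9,fy=1.9,interpolation=cv2.INTER_CUBIC)
c=np.zeros((430,800,3),np.uint8);c[:a.shape[0],:a.shape[1]]=a;c[:b.shape[0],510:510+b.shape[1]]=b;cv2.imwrite("pics/g3.png",c)
```

```text
0.4994184239701029 [0.37174933 0.05251409 0.20151663] [ 0.75568841 -0.49774429 -0.03752205]
```

View pics/g3.png

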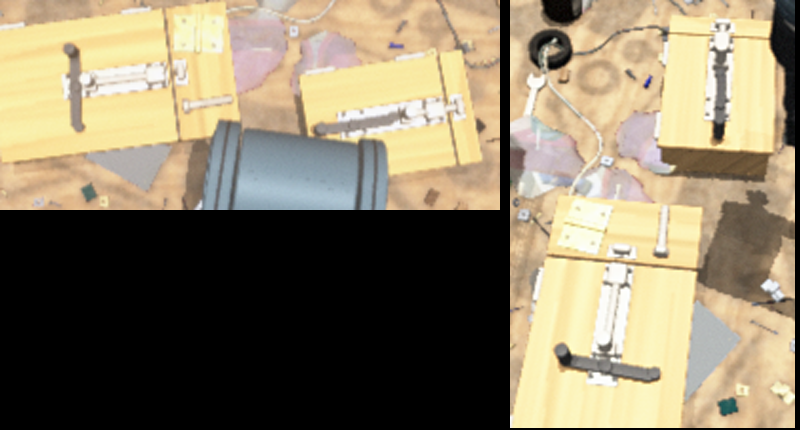

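The keeper is open, with its knob at (563,352) in the side panel. The bolt is fully drawn, its knob at (604,342) and its tip clear of the staple at (622,250). The short chest is unchanged and the arm is clear.

```bash
python3 -c "
from bench import hand_in;print(hand_in())"
```

```text
the job is handed in; nothing more can be done
None
```

The long chest is unlocked: its keeper was swung to its stop first, then its bolt drawn fully back to its stop; the short chest is still locked, the gripper is clear, and the job was handed in at about 10 s.

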